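Roll a rocker shaft into its V-blocks and up to the stop

TASK

Ready the loose steel shaft for its run-out check: with fingertips against its side, roll it along the bench, up the ramps and down into the pair of V-blocks, then push on its near end to slide it along the Vs until its far end rests against the brass stop button, and leave it there. Roll it under control, do not fling it; only push it, never lift it or raise an end of it, and leave everything else on the bench where it stands.

Things in the scene. Friction and masses are not known exactly. Their poses are not given: they have to be found in the camera images.
- shaft: Oiled steel rocker shaft, round bar 30 mm across, 180 mm long, 0.6 to 0.95 kg, with two darker bands; lies left (+y) of the V-blocks, within 5 degrees of parallel to the V line. Origin on its axis at mid length, 15 mm above the bench at first. Its x axis runs from near to far end; it spins about x as it rolls. Rolls square to its axis, easier than it turns; soon stops. Friction about 0.25.
- shaft_near (a point): Centre of the shaft's near end face (flat, 30 mm across), the end to push on.
- shaft_far (a point): Centre of the shaft's far end face, the end that must come to rest against the stop button.
- vrest: Fixed V-block rest: two low steel V-blocks with lead-in ramps, and a stop, on a blue rail. Origin on the bench under the V line, midway between the blocks; x along the V line, away from the robot, to the stop; y from the Vs to the ramps, the side the shaft comes from; z up. Blocks 26 mm wide, centred at x = -42 and 42 mm, bare bench between them. Rail 18 mm high at y = -46 to -64 mm.
- ramp_foot (a point): On the bench, midway between the blocks, level with the foot of their ramps: 60 mm from the V line on the shaft's side. The shaft starts with its origin 150 to 210 mm from the V line and 19 to 37 mm short (along the V line) of its final place, so rolled square to the V line it passes short of the stop.
- v_lip (a point): Top of the ramps, midway between the blocks: each ramp rises evenly from its foot to this lip, 11.2 mm high and flat from 18 to 16 mm from the V line; then the 120 degree V falls to 2 mm at the V line and rises behind it to 20.5 mm height, 32 mm beyond. A shaft whose axis has passed the lip rolls down into the Vs by itself.
- v_middle (a point): Where the axis of a shaft lying in the Vs runs: midway between the blocks, on the V line, 19.3 mm above the bench. The finished shaft's origin lies 15 mm from here towards the stop, its near end 75 mm from here away from the stop (the near block ends at 55 mm).
- stop_face (a point): Centre of the brass stop button's face (18 mm across), on the V line 105 mm from v_middle and 19.3 mm above the bench, where the shaft's far end must come to rest. The blue plate that carries it, 10 to 22 mm behind the face, is 36 mm high and reaches from the rail to 14 mm past the V line on the ramp side.
- socket: Bystander: chromed deep socket standing on the bench, 28 mm across, 60 mm high; origin at the centre of its underside.
- spring: Bystander: dark valve spring standing, 30 mm across, 44 mm high; origin at the centre of its underside.
- piston_pin: Bystander: steel piston pin (tube) standing, 22 mm across, 62 mm high; origin at the centre of its underside.
- lube: Bystander: red oil bottle with a yellow label, 48 mm across, 110 mm high; origin at the centre of its underside.
- paste_jar: Bystander: blue jar with a white cap, 64 mm across, 50 mm high; origin at the centre of its underside.
- wrench: Bystander: spanner lying on the bench, 200 mm long; origin under its middle.
- valve_board: Fixed bystander: wooden board 170 x 100 x 35 mm with seven engine valves standing in it, 100 mm high in all; origin at the centre of its underside, long side along its x.
- dial_stand: Fixed bystander: dial indicator on a magnet stand, base 58 x 46 mm, post 180 mm high, its arm and dial reaching 117 mm along its x at 130 to 190 mm height; origin at the centre of the base's underside.
Things that resemble listed ones, but are neither listed nor needed, are in the scene too. There is more than one size of the shaft; the one meant has the size given above.

How it is judged:
On the way, in this order (a step that is already met when the one before it is completed fails the run):
1. rolling along the bench in front of the ramps, the shaft makes its first quarter turn (angle between shaft's own y axis and vertical below 0.9 rad and y of shaft in the frame of vrest above 0.06 m), for 0.02 s.
2. and still in front of the ramps it rolls on by another half turn (angle between shaft's own y axis and vertical above 2.25 rad and y of shaft in the frame of vrest above 0.06 m), for 0.02 s.
At the end, for the whole second after the job is handed in: The shaft lies at rest in both Vs (axis within 3 mm sideways, 2.3 mm in height and 0.03 rad of the V line) with its far end within 3 mm of the stop button (y of shaft in the frame of vrest between -0.003 and 0.003 m and z of shaft in the frame of vrest between 0.017 and 0.0215 m and angle between the x axis of shaft and the x axis of vrest, either way round below 0.03 rad and x of shaft in the frame of vrest above 0.012 m and linear speed of shaft below 0.01 m/s and angular speed of shaft below 0.2 rad/s); the robot touches nothing.
It fails at once if the shaft is lifted clear (its axis above 28 mm without resting on the V-blocks) (height (world z) of shaft above 0.028 m and contact force between shaft and vrest below 0.05 N).
It fails at once if an end of the shaft is raised above 45 mm (height (world z) of any of shaft_near, shaft_far above 0.045 m).
It fails at once if the shaft is flung (faster than 0.5 m/s) (linear speed of shaft above 0.5 m/s).
It fails at once if a bystander is moved by more than 15 mm (distance of any of socket, spring, piston_pin, lube, paste_jar, wrench from where it was at the start of the episode above 0.015 m).
It also fails if it takes over 58 s, if anything falls off the work surface, if the arm or the gripper's body presses on something with over 40 N, if the wrist force passes 120 N, or if a joint passes its speed limit or range.

ROBOT

A 6-joint arm with a two-finger parallel gripper is mounted at the origin on the work surface. World frame = base frame: x ahead of the robot, y to its left, z up, the work surface at z = 0. Lengths are in m, angles in rad, forces in N, time in s.
With the tool pointing down it reaches from about 0.275 to 0.825 m from the base axis. Payload 4.9 kg.
Tool frame: the origin (TCP) lies midway between the tips of the shut fingers; the grasp point (between the pads) lies 19 mm behind it (grip_point_offset is the distance from the TCP to the grasp point, in m); z points along the fingers, x is the direction in which the jaws open and shut, and the axes are right-handed (so a half turn about z gives the same grasp; the last joint's range is limited). The gripper opens to 85 mm and grips with 20 to 120 N. Pads are 22 mm wide; open, the fingers measure 114 mm over their backs; the gripper's body (76 mm by 85 mm) begins 54 mm behind the grasp point. The pads swing forward as they close: fully open they stand 13 mm farther back than shut.
Start: joints at [-1.404, 0.326, -0.193, 1.052, 0, 1.437], TCP at [0.163, -0.525, 0.231] pointing down, gripper open.
Joint ranges: [-2.65, 2.65], [-0.97, 1.79], [-1.3, 1.35], [-1.93, 2.1], [-1.47, 1.37], [-3.14, 3.14]. Speed limits (rad/s): [2.57, 2.57, 3.14, 3.14, 3.14, 3.14].

INTERFACE

Orientations are given as a rotation vector (axis times angle).
In Python, from cell import * gives the robot as it stands. Calls block until the motion is done:
- movep(position, orientation): joint-space move of the TCP to a pose.
- move_l(position, velocity=0.15, rot=None, until_force=None): straight line of the TCP; rot=None keeps the orientation; velocity is the mean speed in m/s. With until_force (N) it stops when the force on the tool has changed by that much, and returns True; else False.
- set_joints(angles): joint-space move.
- let_go() and grab(newtons=None): open the fingers fully, or close them until they stop; newtons is the grip in N (None keeps the last).
- sleep(seconds).
- ik(position, orientation): joint angles nearest the present ones, or None.
- get_state(): the state.
- grab_frame(name): name is "side" or "top" or "wrist"; returns a dict with "img" (400x640x3 uint8, red, green, blue), "fx", "fy", "cx", "cy" (pixels), "k1" (the pictures are not rectified: a ray, as slopes to the right and down, at radius r is drawn at 1 + k1 r^2 times it, then the intrinsics apply), "cam_to_world" (4x4, takes a point from camera to world coordinates); the wrist camera has in their place "T_tool_cam" (4x4, takes a point from camera to tool coordinates, whose origin is the TCP and whose axes are the tool frame's). Camera axes: x right, y down, z forward; pixel columns grow to the right and rows downward; lengths in m; the calibration is good to about 2 mm. A picture is of the moment at which its call begins: read the wrist's pose just before it. There is no depth.
A pose or a line that the arm cannot do raises MotionError and nothing moves.
- sign_off(): hands the job in, once; it reports no verdict.
Trained networks look in the newest picture that a camera, given by its name, has taken for a name from the list of things; names that differ only in an ending like _2 or _b are one class to them, and where a whole thing is asked for, a point or a joint stands for the part that bears it (a point fixed in the world has none). Each returns a list of dicts, best first, with "score" (0 to 1); they miss things now and then, are a little off and sometimes report something else, mostly with a low value. They report only what shows in the picture. A call takes as long as a camera call. They do not tell look-alikes from the thing itself.
- spot_in(camera, name): "centre" ([column, row] in pixels, amid what is visible of it).
- silhouettes(camera, name): "mask" (400x640 bool, what is visible of it) and "centre" ([column, row] in pixels, amid what is visible of it).
- tip_of(camera, name): "centre" ([column, row] in pixels: a listed point, or the origin of a listed thing).
The state is a dict: "clock": time; "q": joint angles; "joint_velocities": joint speeds; "tau": joint torques, N m; "position": TCP position; "eef_rot": TCP orientation; "contact_force": force on the tool from outside, world axes, zero at the start; "wrist_torque": the same for the moment, N m; "finger_gap": opening from 0.0 (shut) to 1.0 (fully open).
Only numpy, scipy, OpenCV 4.12 (cv2) and the standard library are available. Lean on these libraries where they do the work, as an engineer would, in place of code of your own. Each camera call takes 0.05 s, during which the arm holds its last target. There are 200 camera calls.

## Working session

There is one attempt and no reset: what is moved stays moved. The work goes in short steps, each a Python script; the robot and the scene stay as the last script left them, time stands still between calls to the robot, and variables do not carry over. Pictures are saved under pics/ and viewed, about 8 in all and at most 12, crops included, and the job is handed in when it is done.

```bash
mkdir -p pics; ls; cat > h.py <<'E'
from cell import *
import numpy as np, cv2
from scipy.spatial.transform import Rotation as R
def ray(f,px,T=None):
    T=f["cam_to_world"] if T is None else T
    d=np.array([(px[0]-f["cx"])/f["fx"],(px[1]-f["cy"])/f["fy"]]); u=d.copy()
    for _ in range(20): u=d/(1+f["k1"]*(u@u))
    T=np.array(T); return T[:3,3],T[:3,:3]@np.array([u[0],u[1],1])
def at(f,px,z,T=None):
    o,v=ray(f,px,T); return o+v*(z-o[2])/v[2]
def proj(f,p,T=None):
    T=np.array(f["cam_to_world"] if T is None else T)
    c=T[:3,:3].T@(np.array(p)-T[:3,3]); u=c[:2]/c[2]; u=u*(1+f["k1"]*(u@u))
    return u*[f["fx"],f["fy"]]+[f["cx"],f["cy"]]
def wristT(f,s):
    T=np.eye(4);T[:3,:3]=R.from_rotvec(s["eef_rot"]).as_matrix();T[:3,3]=s["position"]
    return T@np.array(f["T_tool_cam"])
def save(f,n): cv2.imwrite("pics/"+n,f["img"][:,:,::-1])
E
python3 - <<'E'
from h import *
s=get_state();print(s["eef_rot"],s["clock"])
Z=dict(shaft=.015,shaft_near=.015,shaft_far=.015,vrest=0,ramp_foot=0,v_lip=.0112,v_middle=.0193,stop_face=.0193,socket=0,spring=0,piston_pin=0,lube=0,paste_jar=0,wrench=0,valve_board=0,dial_stand=0)
for c in("top","side"):
    f=grab_frame(c);save(f,c+"0.png");print(c,np.round(f["cam_to_world"],2).tolist())
    for n,z in Z.items():
        print(n,[(np.round(d["centre"]).astype(int).tolist(),round(d["score"],2),at(f,d["centre"],z)[:2].round(3).tolist()) for d in tip_of(c,n)[:3]])
    if c=="top":
        for d in silhouettes(c,"shaft"):
            (cx,cy),(w,h),a=cv2.minAreaRect(np.argwhere(d["mask"])[:,::-1].astype(np.float32));b=cv2.boxPoints(((cx,cy),(w,h),a))
            print("sil",round(d["score"],2),[at(f,p,.015)[:2].round(3).tolist() for p in b])
E
```

```text
pics
[-2.52829931e+00  1.86278319e+00  1.92509155e-03] 0.0
top [[-0.01, -1.0, 0.1, 0.46], [-1.0, 0.01, 0.0, 0.0], [-0.0, -0.1, -1.0, 1.4], [0.0, 0.0, 0.0, 1.0]]
shaft [([242, 231], 0.83, [0.496, 0.256]), ([297, 269], 0.73, [0.373, 0.079]), ([347, 191], 0.64, [0.623, -0.083])]
shaft_near [([288, 228], 0.76, [0.505, 0.106]), ([311, 262], 0.58, [0.396, 0.034]), ([345, 158], 0.45, [0.732, -0.08])]
shaft_far [([285, 179], 0.81, [0.663, 0.118]), ([282, 271], 0.79, [0.368, 0.127]), ([240, 220], 0.63, [0.531, 0.263])]
vrest [([344, 189], 0.64, [0.631, -0.075]), ([344, 160], 0.53, [0.727, -0.076])]
ramp_foot [([332, 195], 0.74, [0.611, -0.037])]
v_lip [([196, 236], 0.49, [0.48, 0.404])]
v_middle [([350, 190], 0.74, [0.624, -0.093]), ([288, 176], 0.57, [0.673, 0.107])]
stop_face [([446, 239], 0.73, [0.463, -0.399]), ([344, 157], 0.66, [0.733, -0.077]), ([326, 142], 0.58, [0.784, -0.018])]
socket [([382, 203], 0.42, [0.584, -0.2]), ([223, 164], 0.19, [0.716, 0.325])]
spring [([300, 139], 0.59, [0.798, 0.07])]
piston_pin [([324, 140], 0.4, [0.795, -0.011])]
lube [([225, 167], 0.82, [0.708, 0.318
[... 994 characters left out ...]
([338, 241], 0.82, [0.616, -0.084])]
ramp_foot [([330, 229], 0.82, [0.616, -0.037])]
v_lip [([331, 238], 0.77, [0.601, -0.076])]
v_middle [([340, 234], 0.8, [0.623, -0.081])]
stop_face [([372, 222], 0.55, [0.719, -0.071])]
socket [([343, 277], 0.65, [0.58, -0.191])]
spring [([366, 188], 0.7, [0.781, 0.082]), ([426, 362], 0.41, [0.639, -0.444])]
piston_pin [([388, 208], 0.44, [0.794, -0.02])]
lube [([316, 153], 0.64, [0.716, 0.316])]
paste_jar [([431, 360], 0.85, [0.649, -0.445])]
wrench [([328, 377], 0.61, [0.455, -0.398]), ([377, 223], 0.27, [0.74, -0.062])]
valve_board [([242, 153], 0.68, [0.491, 0.414]), ([335, 234], 0.38, [0.619, -0.059])]
dial_stand [([387, 264], 0.72, [0.692, -0.198])]
```

```bash
python3 - <<'E'
from h import *
a=cv2.imread("pics/top0.png")[110:290,180:480];b=cv2.imread("pics/side0.png")[130:310,180:480]
cv2.imwrite("pics/a.png",cv2.resize(np.vstack([a,b]),None,fx=1.66*1.0,fy=1.66,interpolation=cv2.INTER_CUBIC) if 0 else np.vstack([cv2.resize(a,(500,300),interpolation=2),cv2.resize(b,(500,300),interpolation=2)]))
rot=R.from_euler('xz',[np.pi,0]).as_rotvec()
for p in [(.52,.02,.38),(.5,.02,.4),(.48,.02,.36)]:
    for yaw in (0,np.pi/2,-np.pi/2,np.pi):
        rv=(R.from_euler('z',yaw)*R.from_euler('x',np.pi)).as_rotvec(); q=ik(p,rv)
        print(p,yaw,None if q is None else np.round(q,2))
f=grab_frame("wrist");print(np.round(f["T_tool_cam"],3).tolist(),f["fx"],f["cx"],f["cy"])
E
```

```text
(0.52, 0.02, 0.38) 0 [-0.1   0.22  0.04  1.39  0.    1.47]
(0.52, 0.02, 0.38) 1.5707963267948966 [-0.1   0.22  0.04  1.39  0.   -0.1 ]
(0.52, 0.02, 0.38) -1.5707963267948966 [-0.1   0.22  0.04  1.39  0.    3.04]
(0.52, 0.02, 0.38) 3.141592653589793 [-0.1   0.22  0.04  1.39  0.   -1.67]
(0.5, 0.02, 0.4) 0 [-0.11  0.18  0.04  1.43  0.    1.46]
(0.5, 0.02, 0.4) 1.5707963267948966 [-0.11  0.18  0.04  1.43  0.   -0.11]
(0.5, 0.02, 0.4) -1.5707963267948966 [-0.11  0.18  0.04  1.43  0.    3.03]
(0.5, 0.02, 0.4) 3.141592653589793 [-0.11  0.18  0.04  1.43  0.   -1.68]
(0.48, 0.02, 0.36) 0 [-0.11  0.14 -0.11  1.32  0.    1.46]
(0.48, 0.02, 0.36) 1.5707963267948966 [-0.11  0.14 -0.11  1.32  0.   -0.11]
(0.48, 0.02, 0.36) -1.5707963267948966 [-0.11  0.14 -0.11  1.32  0.    3.03]
(0.48, 0.02, 0.36) 3.141592653589793 [-0.11  0.14 -0.11  1.32  0.   -1.68]
[[1.0, 0.001, -0.001, 0.0], [-0.0, 0.954, 0.299, -0.076], [0.001, -0.299, 0.954, -0.143], [0.0, 0.0, 0.0, 1.0]] 324.38731823810053 321.25001319808655 197.298717449113
```

View pics/a.png

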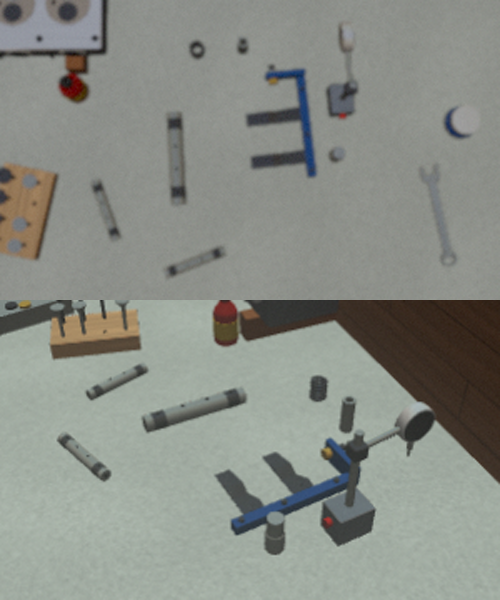

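```bash
python3 - <<'E'
from h import *
rv=(R.from_euler('z',np.pi/2)*R.from_euler('x',np.pi)).as_rotvec()
movep((.55,0.01,.3),rv); sleep(.3)
s=get_state();f=grab_frame("wrist");T=wristT(f,s);save(f,"w1.png");np.savez("w1.npz",T=T,**{k:f[k] for k in("fx","fy","cx","cy","k1")})
print(s["clock"],s["position"])
Z=dict(shaft=.015,shaft_near=.015,shaft_far=.015,vrest=0,ramp_foot=0,v_lip=.0112,v_middle=.0193,stop_face=.0193,socket=0,spring=0,piston_pin=0)
for n,z in Z.items():
    print(n,[(np.round(d["centre"]).astype(int).tolist(),round(d["score"],2),at(f,d["centre"],z,T)[:2].round(4).tolist()) for d in tip_of("wrist",n)[:3]])
for d in silhouettes("wrist","shaft"):
    b=cv2.boxPoints(cv2.minAreaRect(np.argwhere(d["mask"])[:,::-1].astype(np.float32)))
    print("sil",round(d["score"],2),b.round().tolist(),[at(f,p,.015,T)[:2].round(3).tolist() for p in b])
grab()
E
```

```text
4.4667 [0.5499914  0.00958901 0.2999512 ]
shaft [([397, 179], 0.84, [0.581, 0.113]), ([379, 16], 0.7, [0.3796, 0.0786]), ([509, 106], 0.57, [0.483, 0.2544])]
shaft_near [([334, 35], 0.84, [0.4016, 0.0248]), ([499, 59], 0.65, [0.4253, 0.2323]), ([399, 112], 0.58, [0.492, 0.1098])]
shaft_far [([512, 146], 0.9, [0.535, 0.267]), ([402, 237], 0.58, [0.6675, 0.1257]), ([176, 178], 0.38, [0.5792, -0.1896])]
vrest []
ramp_foot []
v_lip []
v_middle []
stop_face [([265, 272], 0.7, [0.722, -0.0745]), ([400, 116], 0.21, [0.4975, 0.1095])]
socket [([178, 178], 0.91, [0.5828, -0.194])]
spring [([358, 304], 0.97, [0.7926, 0.0691])]
piston_pin [([309, 303], 0.73, [0.7909, -0.0109])]
sil 0.89 [[384.0, 242.0], [389.0, 109.0], [412.0, 110.0], [408.0, 242.0]] [[0.675, 0.1], [0.489, 0.096], [0.49, 0.127], [0.676, 0.135]]
sil 0.66 [[488.0, 57.0], [507.0, 54.0], [525.0, 146.0], [507.0, 150.0]] [[0.424, 0.219], [0.419, 0.242], [0.535, 0.285], [0.541, 0.26]]
sil 0.62 [[329.0, 27.0], [425.0, -11.0], [431.0, 6.0], [335.0, 44.0]] [[0.392, 0.018], [0.349, 0.132], [0.367, 0.141], [0.411, 0.027]]
```

View pics/w1.png

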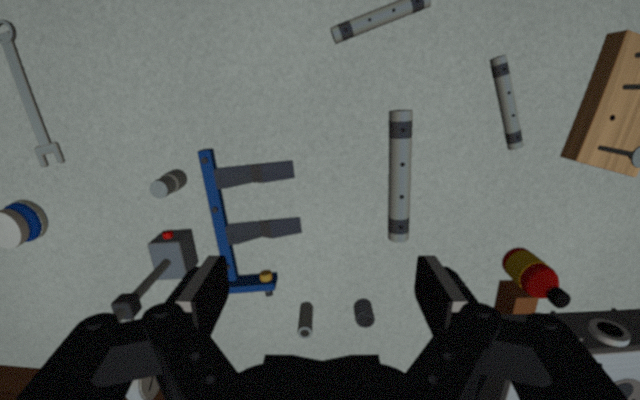

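```bash
python3 - <<'E'
from h import *
f=dict(np.load("w1.npz"));T=f["T"];im=cv2.imread("pics/w1.png")
hsv=cv2.cvtColor(im,cv2.COLOR_BGR2HSV)
c=im[140:300,190:310];c=cv2.resize(c,None,fx=3.75,fy=3.75,interpolation=2)
c=np.clip(c.astype(float)*1.6,0,255).astype(np.uint8)
from scipy.optimize import least_squares
# initial: foot mids, stop
obs={(-42,60,0):(294,169),(42,60,0):(301,225),(105,0,19.3):(265,272)}
def W(v,p): 
    c,s=np.cos(v[2]),np.sin(v[2]);p=np.array(p)/1000;return [v[0]+c*p[0]-s*p[1],v[1]+s*p[0]+c*p[1],p[2]]
r=least_squares(lambda v:np.concatenate([proj(f,W(v,k),T)-o for k,o in obs.items()]),[.62,-.085,.1]);print(r.x,r.fun.round(1))
v=r.x
def line(a,b,col):
    q=[tuple(((proj(f,W(v,x),T)-[190,140]+.5)*3.75).astype(int)) for x in(a,b)]
    cv2.line(c,[int(i) for i in q[0]],[int(i) for i in q[1]],col,1)
for x in(-42,42):
    for e in(-13,13):
        P=[(x+e,60,0),(x+e,18,11.2),(x+e,0,2),(x+e,-32,20.5)]
        for a,b in zip(P,P[1:]): line(a,b,(0,255,0))
    for P in[(60,0),(18,11.2),(0,2),(-32,20.5)]: line((x-13,*P),(x+13,*P),(0,255,255))
for y in(-46,-64): line((-75,y,18),(110,y,18),(0,0,255))
line((115,-46,36),(115,14,36),(255,0,255));line((127,-46,36),(127,14,36),(255,0,255))
cv2.imwrite("pics/c1.png",c)
E
```

```text
[ 0.61819541 -0.0841377   0.09464206] [ 0.1 -0.  -0.  -0.3 -0.1  0.3]
```

View pics/c1.png

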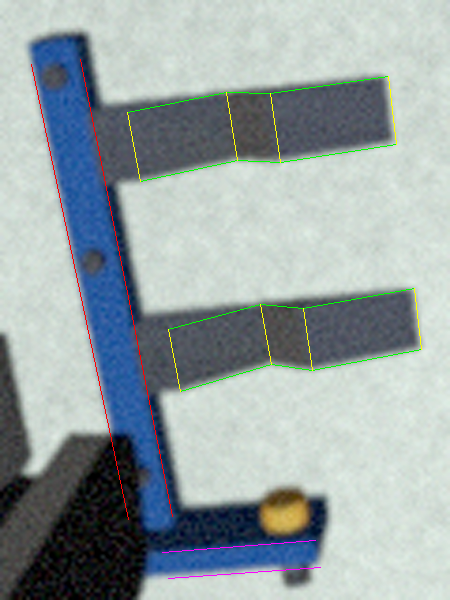

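```bash
cat >> h.py <<'E'
V=np.array([.6182,-.0841]);YAW=.0946
def w(x,y,z):
    c,s=np.cos(YAW),np.sin(YAW);return (V[0]+c*x-s*y,V[1]+s*x+c*y,z)
def v(p):
    c,s=np.cos(YAW),np.sin(YAW);d=np.array(p[:2])-V;return np.round([c*d[0]+s*d[1],-s*d[0]+c*d[1]],4)
def rv(yaw): return (R.from_euler('z',yaw)*R.from_euler('x',np.pi)).as_rotvec()
def look(z=.015,n=None):
    sleep(.2);s=get_state();f=grab_frame("wrist");T=wristT(f,s)
    if n: save(f,n)
    print("t",s["clock"],"F",np.round(s["contact_force"],1),"tcp",v(s["position"]))
    for m in("shaft_near","shaft","shaft_far"): print(m,[(np.round(d["centre"]).tolist(),round(d["score"],2),v(at(f,d["centre"],z,T)).tolist()) for d in tip_of("wrist",m)[:2]])
    for d in silhouettes("wrist","shaft")[:2]:
        b=cv2.boxPoints(cv2.minAreaRect(np.argwhere(d["mask"])[:,::-1].astype(np.float32)))
        print("sil",round(d["score"],2),[v(at(f,p,z,T)).tolist() for p in b])
E
python3 - <<'E'
from h import *
let_go()
movep(w(-.017,.255,.12),rv(.03))
move_l(w(-.017,.255,-.003),.12,until_force=6)
print(get_state()["position"],get_state()["finger_gap"])
print(move_l(w(-.017,.225,-.003),.04,until_force=3),v(get_state()["position"]))
move_l(w(-.017,.15,-.003),.06,rot=rv(YAW))
look(n="w2.png")
E
```

```text
[ 0.57790972  0.16825402 -0.00220738] 0.998683750823913
False [-0.0171  0.225 ]
t 11.9417 F [-0.8 -0.5 -0.1] tcp [-0.017   0.1503]
shaft_near [([119.0, 332.0], 0.74, [-0.1155, 0.1188])]
shaft [([306.0, 345.0], 0.68, [-0.0246, 0.1135])]
shaft_far []
sil 0.8 [[-0.125, 0.0981], [-0.1138, 0.1383], [0.0671, 0.1274], [0.0737, 0.0853]]
sil 0.2 [[0.1506, 0.0792], [0.1603, 0.078], [0.1653, 0.0659], [0.1553, 0.0672]]
```

View pics/w2.png

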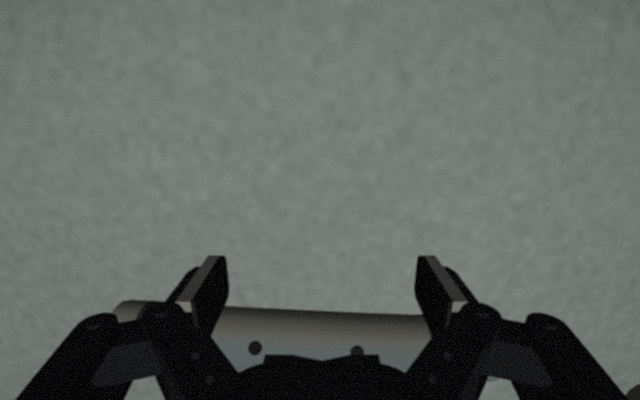

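```bash
python3 - <<'E'
from h import *
for c in("side","top"):
    f=grab_frame(c);save(f,c+"2.png")
    for m in("shaft_near","shaft_far","shaft"): print(c,m,[(np.round(d["centre"]).tolist(),round(d["score"],2),v(at(f,d["centre"],.015)).tolist()) for d in tip_of(c,m)[:3]])
    for n in("v_middle","stop_face"): print(n,[v(at(f,d["centre"],.0193)).tolist() for d in tip_of(c,n)[:1]])
a=cv2.imread("pics/side2.png")[150:270,200:400]
cv2.imwrite("pics/s2.png",cv2.resize(a,(800,480),interpolation=2))
E
```

```text
side shaft_near [([276.0, 224.0], 0.78, [-0.1173, 0.1193]), ([243.0, 236.0], 0.77, [-0.2106, 0.1173]), ([235.0, 186.0], 0.52, [-0.1606, 0.3273])]
side shaft_far [([262.0, 175.0], 0.83, [-0.0709, 0.3391]), ([215.0, 212.0], 0.7, [-0.2469, 0.2418]), ([340.0, 206.0], 0.58, [0.062, 0.0992])]
side shaft [([249.0, 178.0], 0.81, [-0.1129, 0.3405]), ([308.0, 213.0], 0.8, [-0.0266, 0.1161]), ([231.0, 223.0], 0.72, [-0.2206, 0.1784])]
v_middle [[-0.0008, 0.0043]]
stop_face [[0.0925, -0.008]]
top shaft_near [([316.0, 230.0], 0.69, [-0.1116, 0.1136]), ([249.0, 255.0], 0.59, [-0.17, 0.3334])]
top shaft_far [([237.0, 220.0], 0.59, [-0.0541, 0.3644]), ([347.0, 189.0], 0.59, [0.0087, -0.0014]), ([380.0, 202.0], 0.54, [-0.0446, -0.102])]
top shaft [([242.0, 234.0], 0.56, [-0.0988, 0.3507]), ([313.0, 203.0], 0.42, [-0.0236, 0.1123]), ([348.0, 192.0], 0.16, [0.0012, -0.0049])]
v_middle [[0.0005, 0.003]]
stop_face [[0.1126, -0.0032]]
```

View pics/s2.png

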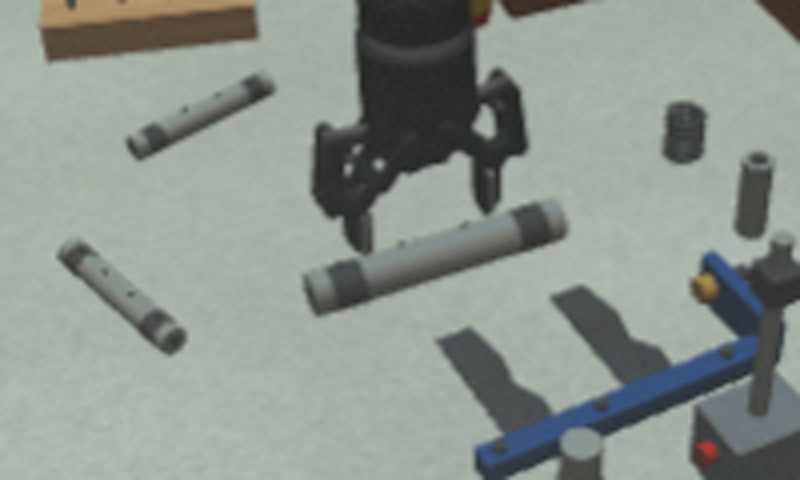

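```bash
cat >> h.py <<'E'
def look2(z=.015):
    for c in("side","top"):
        f=grab_frame(c)
        print(c,get_state()["clock"],[[m[-4:]]+[v(at(f,d["centre"],z)).tolist() for d in tip_of(c,m)[:4] if abs(v(at(f,d["centre"],z))[1]-.06)<.09 and v(at(f,d["centre"],z))[0]>-.15] for m in("shaft_near","shaft","shaft_far")])
    for d in silhouettes("side","shaft")[:3]: pass
E
python3 - <<'E'
from h import *
move_l(w(-.05,.165,-.003),.1)
move_l(w(-.05,.125,-.003),.025,rot=rv(YAW+.01))
print(get_state()["contact_force"])
look2()
look(n="w3.png")
f=grab_frame("side");save(f,"side3.png")
E
```

```text
[0.51869478 0.20782866 0.3015614 ]
side 15.1 [['near', [-0.1156, 0.0971]], ['haft', [-0.0262, 0.0969]], ['_far', [0.0695, 0.0875], [-0.1238, 0.0941]]]
top 15.3 [['near'], ['haft'], ['_far', [0.0571, 0.0966]]]
t 15.7 F [-0.   0.5  0.4] tcp [-0.05   0.125]
shaft_near []
shaft [([373.0, 336.0], 0.86, [-0.0255, 0.0934])]
shaft_far []
sil 0.78 [[-0.1046, 0.0761], [-0.0989, 0.1164], [0.0661, 0.1083], [0.0772, 0.0643]]
sil 0.77 [[-0.1919, 0.1551], [-0.1813, 0.1553], [-0.1892, 0.1287], [-0.2007, 0.1282]]
```

```bash
cat >> h.py <<'E'
def yawcheck(z=.015,n=None):
    sleep(.15);s=get_state();f=grab_frame("wrist");T=wristT(f,s)
    if n: save(f,n)
    d=max(silhouettes("wrist","shaft"),key=lambda d:d["mask"].sum(),default=None)
    if d is None: print("none");return
    m=d["mask"];cols=np.where(m.any(0))[0];top=m.argmax(0)
    P=np.array([v(at(f,(c,top[c]-.5),z+.012,T)) for c in cols])
    # robust line
    k=np.ones(len(P),bool)
    for _ in range(6):
        a,b=np.polyfit(P[k,0],P[k,1],1);r=P[:,1]-a*P[:,0]-b;k=np.abs(r)<max(.0015,1.0*np.std(r[k]))
    print("t",s["clock"],"rel yaw",round(a,4),"edge y at x=0",round(b,4),"n",k.sum(),len(P),"xr",P[k,0].min(),P[k,0].max(),"F",np.round(s["contact_force"],1))
E
python3 - <<'E'
from h import *
yawcheck()
a=cv2.imread("pics/side3.png")[150:270,230:430];b=cv2.imread("pics/w3.png")[200:,:]
cv2.imwrite("pics/s3.png",np.vstack([cv2.resize(a,(640,384),interpolation=2),b]))
E
```

```text
t 16.15 rel yaw -0.0476 edge y at x=0 0.1198 n 253 296 xr -0.0881 0.0506 F [ 0.8  0.4 -0. ]
```

View pics/s3.png

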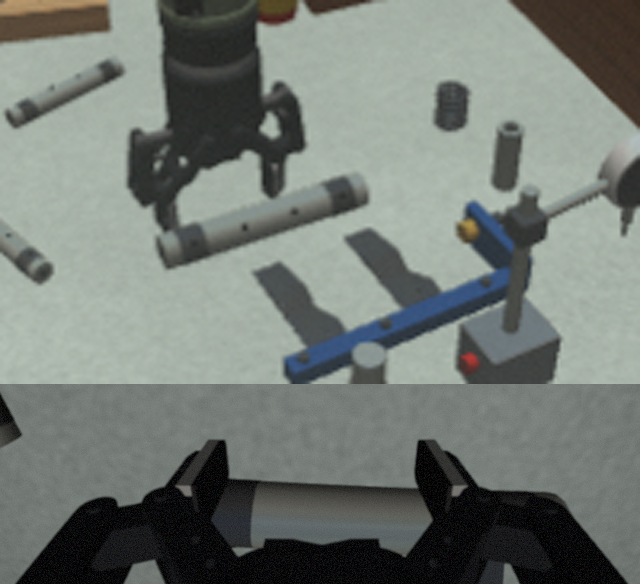

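```bash
python3 - <<'E'
from h import *
move_l(w(-.052,.130,-.003),.05,rot=rv(YAW+.06))
move_l(w(-.052,.114,-.003),.02)
yawcheck(); look2()
E
```

```text
t 17.6083 rel yaw -0.0524 edge y at x=0 0.1059 n 194 243 xr -0.09 -0.0097 F [0.2 0.3 0.6]
side 17.7583 [['near', [-0.1159, 0.0848], [-0.0295, 0.0767]], ['haft', [-0.0305, 0.0729]], ['_far', [0.0627, 0.0654], [0.1653, 0.0398]]]
top 17.9583 [['near'], ['haft'], ['_far', [0.0646, 0.0863], [0.1797, 0.0536]]]
```

```bash
python3 - <<'E'
from h import *
move_l(w(-.045,.120,-.003),.05,rot=rv(YAW))
move_l(w(-.045,.092,-.003),.03)
move_l(w(-.045,.066,.004),.025)
yawcheck(.022,"w4.png"); look2(.02)
E
```

```text
t 20.95 rel yaw -0.0013 edge y at x=0 0.0752 n 261 324 xr -0.106 0.0485 F [-4.6 23.3 24. ]
side 21.1 [['near', [-0.1231, 0.0461]], ['haft', [-0.0274, 0.0499]], ['_far', [0.0624, 0.0439]]]
top 21.3 [['near'], ['haft'], ['_far']]
```

```bash
python3 - <<'E'
from h import *
s=get_state();print(s["position"],s["eef_rot"]-rv(YAW),s["contact_force"],s["wrist_torque"])
f=grab_frame("side");a=f["img"][170:250,280:400,::-1];b=cv2.imread("pics/w4.png")[200:,:]
cv2.imwrite("pics/s4.png",np.vstack([cv2.resize(a,(600,400),interpolation=2),b[:, 20:620]]))
E
```

```text
[ 0.56764555 -0.01591365  0.00650835] [-6.26186037e+00 -3.03495494e-01 -5.08276633e-03] [-4.70044068 22.93862924 23.84215665] [ 4.34717819  1.09926564 -0.07326593]
```

View pics/s4.png

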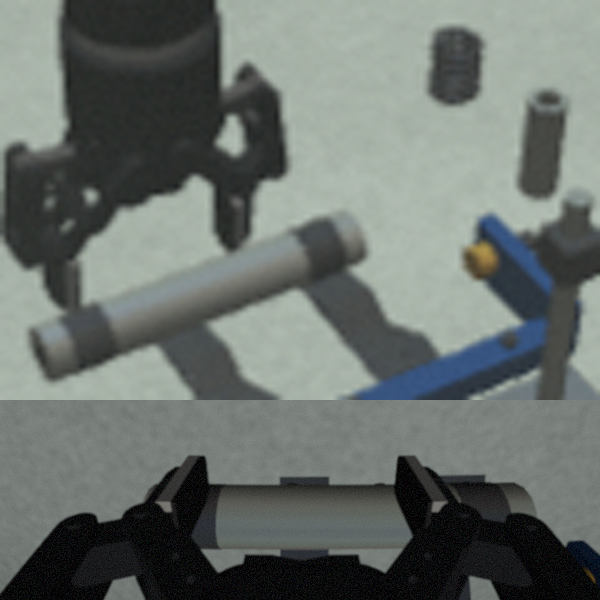

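```bash
python3 - <<'E'
from h import *
move_l(w(-.045,.096,-.002),.03)
move_l(w(-.045,.135,-.003),.06)
sleep(.1);print(get_state()["contact_force"],get_state()["position"])
print(move_l(w(-.045,.135,-.018),.015,until_force=3))
s=get_state();print(s["contact_force"],s["position"])
move_l((*s["position"][:2],s["position"][2]+.003),.03)
yawcheck(.015); look2(.015)
E
```

```text
[ 0.73816886 -0.11711712 -0.61523867] [ 0.56077248  0.04577389 -0.00298323]
True
[-0.71579294 -0.93990196  6.67547266] [ 0.56058689  0.04603716 -0.01312122]
t 24.725 rel yaw -0.3531 edge y at x=0 0.1069 n 25 40 xr 0.0263 0.0383 F [ 0.6 -0.4 -0.2]
side 24.875 [['near', [-0.1155, 0.0683]], ['haft', [-0.0235, 0.0635]], ['_far', [0.0635, 0.0632], [0.1053, -0.0072]]]
top 25.075 [['near', [-0.006, 0.0617], [-0.109, 0.0584]], ['haft', [-0.0221, 0.0638]], ['_far', [0.0666, 0.0635], [-0.0005, 0.0168]]]
```

```bash
python3 - <<'E'
from h import *
move_l(w(-.045,.100,-.008),.05)
move_l(w(-.045,.075,-.007),.025)
s=get_state();print(s["contact_force"])
move_l(w(-.045,.055,-.005),.025)
s=get_state();print(s["contact_force"])
yawcheck(.02)
if np.linalg.norm(s["contact_force"])<20:
    move_l(w(-.045,.038,-.003),.025)
    s=get_state();print(s["contact_force"])
yawcheck(.022,"w5.png"); look2(.0193)
E
```

```text
[0.31625576 7.38694181 4.06283054]
[-0.2404798   9.1528844   5.43822671]
t 28.375 rel yaw -0.0022 edge y at x=0 0.0557 n 269 312 xr -0.0835 0.0513 F [0.3 8.  4.6]
[-0.27224111  0.37917162  0.33609369]
t 29.4583 rel yaw 0.0029 edge y at x=0 0.0295 n 211 247 xr -0.0873 -0.004 F [ 0.4  0.5 -0.4]
side 29.6083 [['near', [-0.1198, -0.0006], [-0.0191, -0.0195]], ['haft', [-0.0315, 0.0035], [-0.0145, -0.0197]], ['_far', [0.0566, -0.0108], [-0.0235, -0.0229]]]
top 29.8083 [['near'], ['haft'], ['_far']]
```

```bash
python3 - <<'E'
from h import *
s=get_state();p=s["position"]
move_l(w(-.06,.075,.0),.1)
move_l(w(-.06,.085,.12),.2)
grab()
Y=YAW+np.pi/2
movep(w(-.165,0,.12),rv(Y))
sleep(.15);s=get_state();f=grab_frame("wrist");save(f,"w6.png");T=wristT(f,s)
for m in("shaft_near","shaft","shaft_far"): print(m,[(np.round(d["centre"]).tolist(),round(d["score"],2),v(at(f,d["centre"],.0193,T)).tolist()) for d in tip_of("wrist",m)[:2]])
print(s["clock"],proj(f,w(-.117,0,.0193),T),proj(f,w(.105,0,.0193),T))
E
```

```text
shaft_near [([483.0, 146.0], 0.86, [-0.2061, 0.1234])]
shaft [([321.0, 342.0], 0.85, [-0.0241, -0.0003]), ([557.0, 124.0], 0.68, [-0.2239, 0.1797])]
shaft_far [([628.0, 108.0], 0.73, [-0.2381, 0.2372])]
33.8083 [321.44931613 252.58449456] [321.29105074 436.83633651]
```

View pics/w6.png

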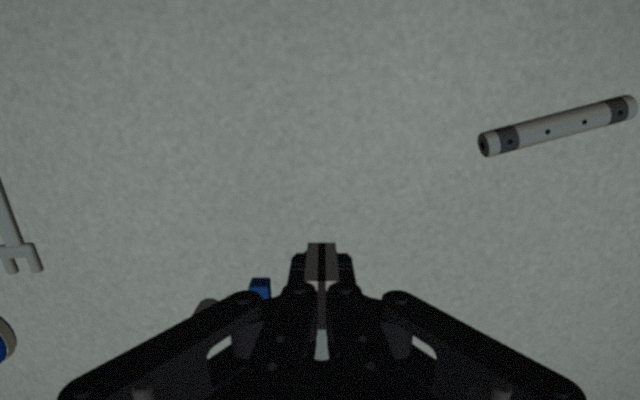

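```bash
python3 - <<'E'
from h import *
move_l(w(-.165,0,.013),.15)
move_l(w(-.135,0,.013),.06)
h=move_l(w(-.070,0,.013),.03,until_force=9)
s=get_state();print(h,v(s["position"]),s["contact_force"],s["clock"])
look2(.0193)
E
```

```text
True [-0.0866  0.0009] [ 0.38416923 -0.86216084  0.72179668] 37.0833
side 37.1333 [['near', [-0.0745, -0.002]], ['haft', [0.0133, -0.0059]], ['_far', [0.0975, -0.0009]]]
top 37.3333 [['near'], ['haft', [0.017, -0.0024]], ['_far', [0.0943, -0.0097], [-0.0066, 0.0161]]]
```

```bash
python3 - <<'E'
from h import *
h=move_l(w(-.080,0,.013),.015,until_force=12)
s=get_state();print(h,v(s["position"]),s["contact_force"],s["clock"])
move_l(w(-.13,0,.013),.08)
move_l(w(-.15,0,.15),.2)
movep(w(-.2,.14,.2),rv(YAW+np.pi/2));sleep(.1)
f=grab_frame("side");save(f,"side7.png");look2(.0193)
a=f["img"][180:270,280:430,::-1];g=grab_frame("top");b=g["img"][130:220,280:430,::-1]
cv2.imwrite("pics/s7.png",np.vstack([cv2.resize(a,(500,300),interpolation=2),cv2.resize(b,(500,300),interpolation=2)]))
E
```

```text
True [-0.0867  0.0011] [-0.03225771  1.08022785  0.09457145] 37.925
side 40.325 [['near', [-0.0721, -0.0011]], ['haft', [0.0079, 0.0031]], ['_far', [0.1009, -0.0096]]]
top 40.525 [['near', [-0.064, -0.01], [0.1082, -0.0043]], ['haft', [0.0076, -0.0072]], ['_far', [0.1004, 0.007]]]
```

View pics/s7.png

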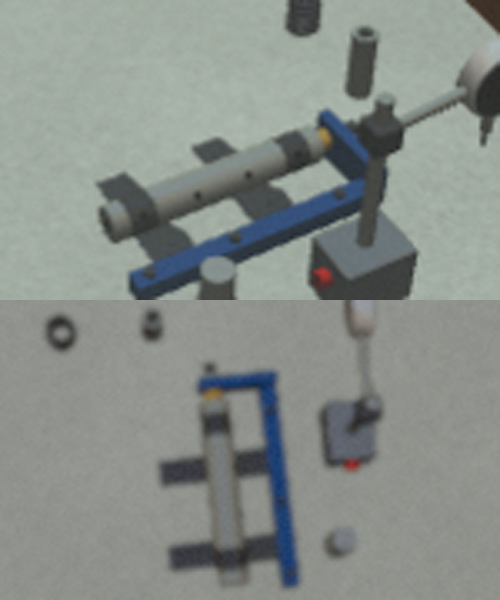

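```bash
python3 -c "
from h import *
print(get_state()['clock'],sign_off())"
```

```text
the job is handed in; nothing more can be done
40.775 None
```

The shaft lies in both V-blocks with its far end against the brass stop, and I handed the job in at 40.8 s. No verdict was reported.

- **Rolling:** I rolled it along the bench with the open fingertips. On the flat it stayed skewed by about 0.05 rad from the V line, whichever end I pushed.
- **First ramp attempt:** The first try up the ramps jammed at about 33 N on the tool, because the fingertips sat too high. I backed the shaft down to the foot of the ramps. The second run with lower fingertips squared it to the V line (measured skew about 0.003 rad), and it dropped into the Vs.
- **Sliding to the stop:** I pushed the near end with the closed fingers until the force rose sharply. A second push, stopping at 12 N, ended within 0.1 mm of the first. That puts the near end at about x = -75.6 mm, against -75 mm expected.
- **Last checks:** The final side and top pictures show the shaft in both Vs against the button, with the gripper clear. The bystanders near the V-blocks look where they were; I did not measure them.
- **Disagreement:** In the last look the networks put the shaft origin at x = 8 mm (12 mm needed), with the ends off by up to 11 mm. They scattered by more than a centimetre, so I relied on the two matching force stops and the pictures.

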